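Overhang a control unit's carrier plate to the marker and hold it

ROBOT

A 7-joint arm with a two-finger parallel gripper is mounted at the origin on the work surface. World frame = base frame: x ahead of the robot, y to its left, z up, the work surface at z = 0. Lengths are in m, angles in rad, forces in N, time in s.
With the tool pointing down it reaches from about 0.4 to 0.85 m from the base axis. Payload 10.4 kg.
Tool frame: the origin (TCP) lies at the centre of the arm's flange, where the gripper is bolted on; the fingertips stand 182 mm ahead of it and the grasp point (between the pads) lies r.grasp_offset ahead of it (r.grasp_offset is the distance from the TCP to the grasp point, in m); z points along the fingers, y is the line along which they close (so a half turn about z gives the same grasp; the last joint's range is limited). The gripper opens to 87 mm and grips with 3 to 60 N. Pads are 19 mm wide; open, the fingers measure 117 mm over their backs; the gripper's body (75 mm by 190 mm) begins 51 mm behind the grasp point.
Start: joints at [1.3, 0.332, -0.065, 1.46, 0.022, 1.35, -0.088], TCP at [0.153, -0.606, 0.405] pointing down, gripper open.
Joint ranges: [-2.6, 2.6], [-0.5, 2.12], [-1.47, 1.34], [0.16, 2.42], [-1.27, 4.41], [0.06, 2.06], [-2.6, 2.6]. Speed limits (rad/s): [2.22, 2.22, 2.79, 2.79, 3.14, 3.14, 3.14].

INTERFACE

Orientations are given as a unit quaternion [x, y, z, w].
In Python, from bench import status, vision, job, spotter, r gives the robot as it stands. The module is installed in compiled form; this text tells all that it offers.
- The arm moves only by the tool play_rows, never from a script. Its argument "series" is a list of rows, each a list of 6 numbers: the shift along the tool's x, y, z each as a share of 150 mm, from -1 to 1, then the turn, a rotation vector about the tool's x, y, z each as a share of 30 degrees, from -1 to 1. In form: [[x, y, z, ax, ay, az], ...]. A call has 1 to 5 rows; each row is the pose to reach, as a shift and turn from the pose commanded when the call began, along the tool's axes at that moment; what a row does not reach only later rows make up. A row lasts 1/10 s, in which the tool goes at most 50 mm and 8.59 degrees, less where a joint would pass 70% of its speed; a pose out of reach is approached as far as the arm can. A call with a number of a shift or a turn outside -1 to 1 is refused whole. A call with a gripper value outside its range is refused whole. "fingers" is the opening, from -1 (shut) to 1 (fully open), set as the call begins (left out, the last holds). The fingers move at their own pace and stop on an object; "squeeze" is the grip in N (left out, the last holds). Time passes only in rows, so rows that repeat a pose let the fingers close. It gives the time, the measured TCP pose, the force, the opening and the grip force at its end, in the units of the state.
- status.read_state(): the state, without advancing time (a new reading comes with each control period).
- vision.camera(name): name is "scene" or "top"; returns the picture (480x640x3 uint8, blue, green, red); there is no depth.
- vision.calibration(name): a dict with "fx", "fy", "cx", "cy" (pixels), "rvec" (rotation vector, rad) and "tvec" (3), from world to camera coordinates, as OpenCV has them. Camera axes: x right, y down, z forward; pixel columns grow to the right and rows downward; lengths in m; the calibration is good to about 2 mm. A picture is of the moment at which its call begins. calibration takes no time and is no camera call.
- job.close_job(): hands the job in; it is judged then, once.
Trained networks look in the newest picture that a camera, given by its name, has taken for a name from the list of things; names that differ only in an ending like _2 or _b are one class to them, and where a whole thing is asked for, a point or a joint stands for the part that bears it (a point fixed in the world has none). Each returns a list of dicts, best first, with "conf" (0 to 1); they miss things now and then, are a little off and sometimes report something else, mostly with a low value. They report only what shows in the picture. A call takes as long as a camera call.
- spotter.boxes_of(camera, name): "point" ([x, y, z] in m, in world coordinates, good to about 4 mm: the middle of the surface that is visible of it).
- spotter.regions_of(camera, name): "pixels" (480x640 bool, what is visible of it).
The state is a dict: "time": time; "joint_positions": joint angles; "joint_vel": joint speeds; "joint_torque": joint torques, N m; "ee_pos": TCP position; "eef_rot": TCP orientation; "ft_force": force on the tool from outside, world axes, zero at the start; "torque": the same for the moment, N m; "width": finger opening in m; "grip_force": force on a finger pad.
Only numpy, scipy, OpenCV 4.12 (cv2) and the standard library are available. Lean on these libraries where they do the work, as an engineer would, in place of code of your own. Each camera call takes 0.05 s, during which the arm holds its last target. There are 200 camera calls.

TASK

Clear the way by hanging the headband frame, arch-wise, over the horizontal bar, and let it go there. Then slide the carrier plate with the control unit straight out along the riser, without lifting it, until the plate's outer edge is level with the marker's pointer, so that the screws underneath can be reached. Out there the plate would tip by itself, so the job ends with the gripper still holding it flat on the riser at the mark, and leave everything else on the bench where it is.

Things in the scene. Friction and masses are not known exactly. Their poses are not given: they have to be found in the camera images.
- riser: Fixed dark steel riser block, 160 (x) x 200 (y) x 60 mm high, flat top without fences. Origin: centre of its underside, on the bench (z = 0). Its -y direction is 'outward': the carrier slides that way over the riser's -y edge. Yaw up to 0.2 rad.
- riser_edge (a point): Middle of the riser's outer (-y) top edge, 60 mm above the bench.
- carrier: Loose aluminium plate 120 (x) x 260 (y) x 8 mm on the riser, outward = -y. Yellow control unit (104 x 125 mm, top 38 mm above the plate's underside) fixed on its outer half, black handle block near its inner (+y) end. Origin: centre of the plate's underside, 60 mm above the bench. 0.62 to 0.94 kg; centre of mass about 35 mm outward of the origin: it tips beyond about 95 mm of overhang.
- carrier_edge (a point): Middle of the plate's outer (-y) edge, at the plate's top face; 130 mm outward of the carrier's origin.
- carrier_handle (a point): Top centre of the handle: upright block fixed to the plate, 20 mm (carrier x) by 36 mm (y), rising 45 mm from the plate's top face (68 to 113 mm above the bench), centred 110 mm inward (+y) of the carrier's origin. Pinch it from above across the 20 mm.
- marker: Fixed gauge on the bench beside the lane: round foot 44 mm across, 10 mm post, 74 mm high, with a flat steel pointer blade (4 mm thick in y) aiming in -x at the lane. Origin: underside centre of the foot. Same yaw as the riser; 120 to 145 mm outward of the riser's edge, 100 mm to the +x side of the lane's middle line.
- marker_tip (a point): Tip of the pointer blade, 66 mm above the bench, about 8 mm clear of the plate's long side when that runs down the lane's middle. The plate's outer edge belongs level with it along the riser's y.
- headband: Loose rigid headband frame (0.14 kg): black arch in its y-z plane, 136 mm wide (y), 24 mm broad (x), band 6 mm thick, standing on two rubber temple pads (40 x 16 x 26 mm, inner faces 104 mm apart) in the carrier's way. On the crown a grip pad, 30 mm (x) by 44 mm (y), 96 to 120 mm above the feet: pinch it from above across the 30 mm. Origin: between the feet, at their underside.
- headband_crown (a point): Underside of the arch's crown, the part that rests on the bar; 94 mm above the feet, 26 mm below the top of the grip pad.
- bar: Fixed stand with a horizontal round steel bar (16 mm thick) along the stand's x, top of the bar 133 mm above the bench, 230 mm between two thin end posts that rise to the bar. Foot plate 260 (x) x 90 (y) x 12 mm. Origin: centre of the foot's underside. Yaw up to 0.3 rad.
- bar_mid (a point): Middle of the bar, on its top. The headband hangs with its crown on the bar, one temple on each y side.
- screw_dish: Loose steel screw dish, 90 mm across, 22 mm high (leave alone). Origin: underside centre.
- screwdriver: Loose screwdriver lying on the bench (leave alone).
- wrench: Loose wrench lying on the bench (leave alone).
- spare_unit: Loose second control unit, 130 x 150 x 30 mm, alone at the back of the bench (leave alone).
- grease_jar: Loose jar, 60 mm across, 70 mm high (leave alone).
- brush: Loose brush lying on the bench (leave alone).

How it is judged:
On the way, in this order (a step that is already met when the one before it is completed fails the run):
1. the headband hangs over the bar, let go (z of headband_crown in the frame of bar_mid between -0.012 and 0.014 m and y of headband_crown in the frame of bar_mid between -0.022 and 0.022 m and x of headband_crown in the frame of bar_mid between -0.1 and 0.1 m and contact force between headband and bar above 0.3 N and angle between headband's own z axis and vertical below 0.5 rad and contact force between the fingers and headband below 0.1 N), for 0.3 s.
2. the carrier's outer edge has been slid out to the marker, held (y of carrier_edge in the frame of marker_tip between -0.007 and 0.007 m and x of carrier in the frame of riser between -0.03 and 0.03 m and angle between the y axis of carrier and the y axis of riser, either way round below 0.1 rad and angle between carrier's own z axis and vertical below 0.06 rad and height (world z) of carrier between 0.052 and 0.068 m and contact force between the fingers and carrier above 1 N and contact force between carrier and riser above 0.5 N and contact force between carrier and marker below 0.3 N and linear speed of carrier below 0.02 m/s), for 0.2 s.
At the end, for the whole second after the job is handed in: Headband hangs on the bar, let go. Carrier edge level with the pointer to 7 mm, plate within 30 mm of the riser's middle line, square to 0.1 rad, flat to 0.06 rad, resting on the riser, not leaning on the marker, still, and held by the fingers with over 1 N (all of step 1 and all of step 2); the arm keeps its last pose, push and grip.
It fails at once if the carrier's handle end was lifted or tipped up by more than 20 mm (height (world z) of carrier_handle above 0.133 m).
It fails at once if the carrier fell off the riser (height (world z) of carrier below 0.04 m).
It fails at once if a bystander on the bench was disturbed (moved more than 30 mm) (distance of any of screw_dish, screwdriver, wrench, spare_unit, grease_jar, brush from where it was at the start of the episode above 0.03 m).
It also fails if it takes over 54 s, if anything falls off the work surface, if the arm or the gripper's body presses on something with over 40 N, if the wrist force passes 120 N, or if a joint passes its speed limit or range.

## Working session

There is one attempt and no reset: what is moved stays moved. The work goes in short steps, Python scripts to look and compute and a tool call to move; the robot and the scene stay as the last step left them, time stands still between calls to the robot, and variables do not carry over. Pictures are saved under pics/ and viewed, at most 10 in all, crops included, and the job is handed in when it is done.

Besides the shell and the picture viewer there is one more tool, called after "Call:" in YAML: its name, and indented under it one key for each argument. play_rows: Moves the arm, as the interface text tells. Shift numbers are shares of 150 mm and turn numbers shares of 30 degrees, none past 1 either way. Its arguments: {"type":"object","properties":{"series":{"type":"array","items":{"type":"array","items":{"type":"number"}}},"fingers":{"type":"number"},"squeeze":{"type":"number"}},"required":["series"]}

```bash
mkdir -p pics; python3 - <<'E'
from bench import status, vision, job, spotter, r
import cv2, numpy as np
s=status.read_state(); print(s, r.grasp_offset)
for c in ["scene","top"]:
    cv2.imwrite(f"pics/{c}0.png",vision.camera(c)); print(c,vision.calibration(c))
    for n in ["riser","riser_edge","carrier","carrier_edge","carrier_handle","marker","marker_tip","headband","headband_crown","bar","bar_mid"]:
        try: print(c,n,[(np.round(d["point"],3).tolist(),round(d["conf"],2)) for d in spotter.boxes_of(c,n)[:2]])
        except Exception as e: print(n,e)
E
```

```text
{'time': 0.0, 'joint_positions': array([ 1.30038283,  0.3328524 , -0.064696  ,  1.46096161,  0.02163   ,
        1.34991181, -0.08851299]), 'joint_vel': array([ 4.50020469e-04,  3.62203213e-04,  1.09165716e-03, -2.72855356e-04,
        6.82308088e-05,  4.84970141e-04, -1.36740098e-03]), 'joint_torque': array([-1.25611703e-03, -6.23250747e+01,  2.38309923e-02, -3.89898705e+01,
       -6.14478788e-02,  3.97861702e-02,  1.50107771e-04]), 'ee_pos': array([ 0.15326735, -0.60577251,  0.40395623]), 'eef_rot': array([ 9.92332424e-01,  1.23595483e-01, -1.37724592e-04, -7.05074257e-04]), 'ft_force': array([-0.93701439,  0.99421236, -0.19591304]), 'torque': array([-0.04761687, -0.01879134,  0.01216532]), 'grip_force': 0.0, 'width': 0.0870523034671863} 0.1635
scene {'fx': 487.40670941702757, 'fy': 487.40670941702757, 'cx': 318.94864254220175, 'cy': 238.52169748845407, 'rvec': array([ 1.84736946,  1.57696134, -0.704943  ]), 'tvec': array([-0.11332521, -0.28429268,  1.37175148])}
scene riser [([0.624, 0.223, 0.028], 0.68), ([0.654, -0.018, 0.01], 0.45)]
scene riser_edge [([0.63, 0.222, 0.023], 0.6
[... 635 characters left out ...]
1176, 'cy': 234.03435263479412, 'rvec': array([ 2.22161149, -2.16372043,  0.0817686 ]), 'tvec': array([0.00463376, 0.57935459, 0.98944051])}
top riser [([0.493, 0.226, 0.066], 0.6), ([0.389, 0.404, 0.022], 0.16)]
top riser_edge [([0.495, 0.221, 0.06], 0.9)]
top carrier [([0.564, 0.244, 0.088], 0.7)]
top carrier_edge [([0.567, 0.24, 0.085], 0.89)]
top carrier_handle [([0.564, 0.242, 0.084], 0.87)]
top marker [([0.648, -0.009, 0.007], 0.53)]
top marker_tip [([0.649, -0.017, 0.008], 0.64), ([0.706, 0.294, 0.072], 0.46)]
top headband [([0.564, 0.02, 0.087], 0.77)]
top headband_crown [([0.565, 0.016, 0.082], 0.85)]
top bar [([0.519, -0.31, 0.011], 0.82)]
top bar_mid [([0.518, -0.31, 0.01], 0.79)]
```

View pics/top0.png

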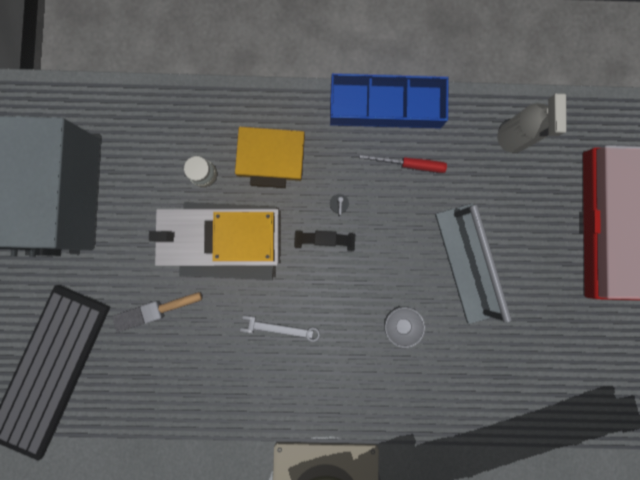

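View pics/scene0.png

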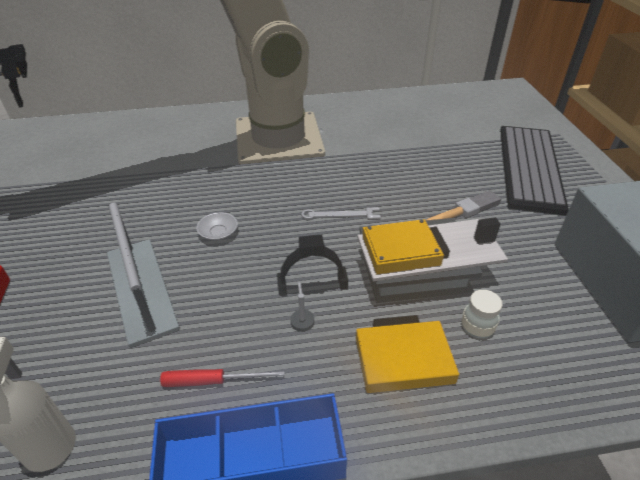

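The top view shows the carrier at about (215,238), handle at (161,237), headband at (325,239), marker at (340,204) and the bar from (475,207) to (507,320). I'll zoom in for precise pixels.

```bash
python3 - <<'E'
import cv2, numpy as np
t=cv2.imread("pics/top0.png"); s=cv2.imread("pics/scene0.png")
def crop(im,x0,y0,w,h,k):
    c=cv2.resize(im[y0:y0+h,x0:x0+w],None,fx=k,fy=k,interpolation=cv2.INTER_CUBIC)
    c=cv2.convertScaleAbs(c,alpha=1.5,beta=20)
    for i in range(0,w,10):
        cv2.line(c,(i*k,0),(i*k,8 if i%50 else 20),(0,255,0),1)
        if i%50==0: cv2.putText(c,str(x0+i),(i*k+2,30),0,.4,(0,255,0),1)
    for i in range(0,h,10):
        cv2.line(c,(0,i*k),(8 if i%50 else 20,i*k),(0,255,0),1)
        if i%50==0: cv2.putText(c,str(y0+i),(22,i*k+5),0,.4,(0,255,0),1)
    return c
cv2.imwrite("pics/c1.png",crop(t,140,180,220,110,3))
b=crop(t,430,190,90,140,4);d=crop(s,100,195,90,140,4)
cv2.imwrite("pics/c2.png",np.hstack([b,d]))
cv2.imwrite("pics/c3.png",crop(s,270,200,245,130,3))
E
```

```text
(no output)
```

View pics/c1.png

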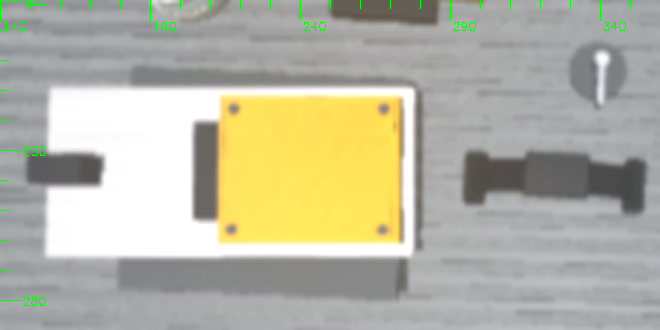

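View pics/c2.png

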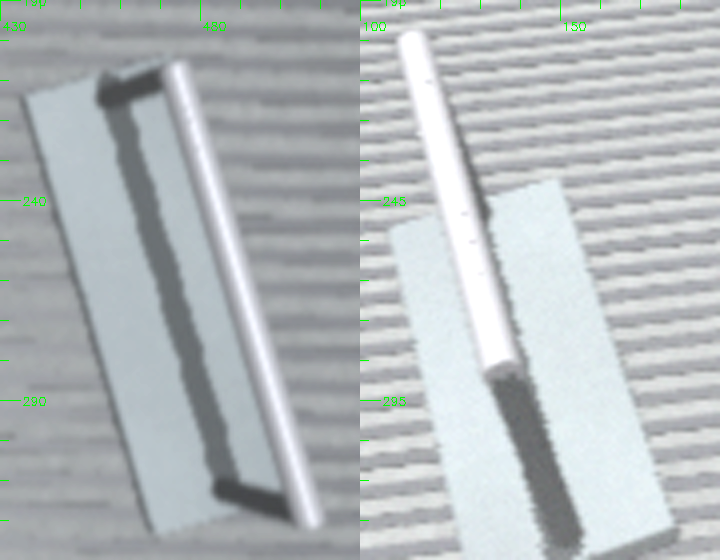

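View pics/c3.png

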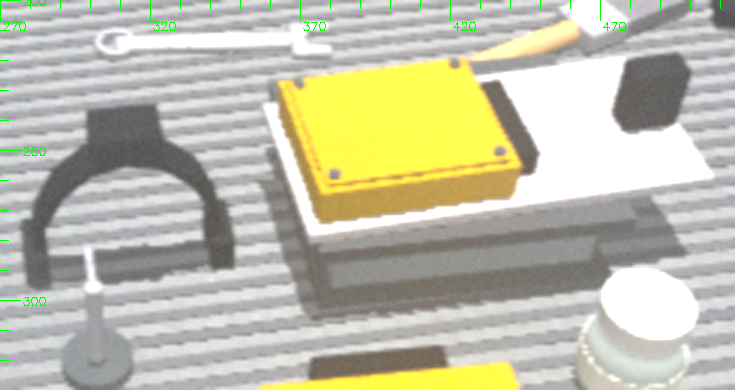

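```bash
cat > h.py <<'E'
from bench import status, vision, job, spotter, r
import cv2, numpy as np
from scipy.spatial.transform import Rotation as R
def cam(c):
    k=vision.calibration(c); K=np.array([[k["fx"],0,k["cx"]],[0,k["fy"],k["cy"]],[0,0,1]])
    return K,cv2.Rodrigues(k["rvec"])[0],np.array(k["tvec"])
C={c:cam(c) for c in("top","scene")}
def bp(c,p,z):
    K,Q,t=C[c]; d=Q.T@np.linalg.solve(K,[p[0],p[1],1]); o=-Q.T@t
    return o+d*(z-o[2])/d[2]
def tri(pt,ps):
    P=[C[c][0]@np.c_[C[c][1],C[c][2]] for c in("top","scene")]
    X=cv2.triangulatePoints(P[0],P[1],np.array(pt,float),np.array(ps,float))[:,0]; return X[:3]/X[3]
E
python3 - <<'E'
from h import *
np.set_printoptions(precision=4,suppress=True)
for n,p,z in [("pl UL",(156,209),.068),("pl UR",(278,209),.068),("pl LR",(277.3,265.3),.068),("pl LL",(155.3,265.3),.068),("handle",(158.2,236.7),.113),
("hb pad",(325.5,238),.12),("hb L",(298,239.3),.02),("hb R",(351.3,242),.02),("tip",(340,214.5),.066),("post",(340.7,199.3),.074),("foot",(339,204),.005),("bar1",(474.5,206.2),.133),("bar2",(508,320),.133),
("ris UL",(184,202.5),.06),("ris UR",(278,207),.06),("ris LL",(179.5,276),.06),("ris LR",(272.7,279),.06),("barfoot UL",(436,214),.012),("barfoot LL",(469,323.5),.012)]: print(n,bp("top",p,z))
for n,p,z in [("tip",(300,282.3),.066),("post",(301,296),.074),("bar1",(112.5,204.5),.133),("bar2",(135.5,287),.133),("pl UR",(374.3,279),.068),("pl UL",(507.7,257.7),.068),("pl LR",(358.3,235),.068)]: print("S",n,bp("scene",p,z))
print("tri tip",tri((340,214.5),(300,282.3)))
m={}
vision.camera("top")
for n in["headband","riser","marker"]:
    d=spotter.regions_of("top",n)
    for e in d[:2]:
        a=cv2.minAreaRect(np.argwhere(e["pixels"])[:,::-1].astype(np.float32)); print(n,e["conf"],a)
E
```

```text
pl UL [0.62   0.3783 0.068 ]
pl UR [0.6271 0.1174 0.068 ]
pl LR [0.5065 0.1149 0.068 ]
pl LL [0.4998 0.3738 0.068 ]
handle [0.5585 0.3546 0.113 ]
hb pad [0.5645 0.0146 0.12  ]
hb L [0.5656 0.0747 0.02  ]
hb R [ 0.5627 -0.0452  0.02  ]
tip [ 0.6191 -0.0162  0.066 ]
post [ 0.651  -0.0165  0.074 ]
foot [ 0.65   -0.0162  0.005 ]
bar1 [ 0.6359 -0.2833  0.133 ]
bar2 [ 0.4108 -0.3508  0.133 ]
ris UL [0.6367 0.3217 0.06  ]
ris UR [0.6324 0.1183 0.06  ]
ris LL [0.4782 0.324  0.06  ]
ris LR [0.4769 0.1246 0.06  ]
barfoot UL [ 0.6322 -0.2376  0.012 ]
barfoot LL [ 0.387  -0.3143  0.012 ]
S tip [ 0.6142 -0.0135  0.066 ]
S post [ 0.6535 -0.0163  0.074 ]
S bar1 [ 0.4151 -0.3516  0.133 ]
S bar2 [ 0.6422 -0.2812  0.133 ]
S pl UR [0.6299 0.1197 0.068 ]
S pl UL [0.6177 0.3791 0.068 ]
S pl LR [0.5095 0.1161 0.068 ]
tri tip [ 0.6187 -0.0148  0.071 ]
headband 0.95 ((323.5230407714844, 240.0845947265625), (61.73814010620117, 18.97075080871582), 3.1798300743103027)
riser 0.97 ((227.0418701171875, 241.1210479736328), (93.22769927978516, 73.96380615234375), 2.7263107299804688)
marker 0.86 ((338.7500305175781, 203.75001525878906), (19.091880798339844, 18.384775161743164), 45.0)
marker 0.18 ((404.5, 327.5), (39.0, 39.0), 90.0)
```

```bash
cat >> h.py <<'E'
def Rh(h): return np.array([[-np.sin(h),np.cos(h),0],[np.cos(h),np.sin(h),0],[0,0,-1]])
def plan(wps,start=None):
    """wps: (x,y,z,h) TCP targets, one call each"""
    if start is None:
        s=status.read_state(); p,Q=s["ee_pos"],R.from_quat(s["eef_rot"]).as_matrix()
    else: p,Q=np.array(start[:3]),Rh(start[3])
    for w in wps:
        T=Rh(w[3]); d=Q.T@(np.array(w[:3])-p)/.15; a=R.from_matrix(Q.T@T).as_rotvec()/np.radians(30)
        v=np.round(np.r_[d,a],3); print(v.tolist(), "OVER" if abs(v).max()>1 else "")
        p=p+Q@(v[:3]*.15); Q=Q@R.from_rotvec(v[3:]*np.radians(30)).as_matrix()
E
python3 -c "
from h import *
plan([(.25,-.53,.42,-1.0),(.36,-.44,.42,-.7),(.45,-.33,.42,-.4),(.51,-.20,.42,-.2),(.55,-.08,.40,-.025),(.5645,.0146,.36,-.025),(.5645,.0146,.2735,-.025)])"
```

```text
[0.749, -0.333, -0.101, 0.0, -0.0, -0.617] 
[0.941, -0.108, -0.001, 0.0, 0.0, -0.573] 
[0.948, -0.014, 0.0, 0.0, 0.0, -0.573] 
[0.954, 0.031, 0.0, 0.0, 0.0, -0.382] 
[0.836, 0.103, 0.134, 0.0, 0.0, -0.334] 
[0.633, 0.081, 0.266, 0.0, 0.0, 0.0] 
[0.0, -0.0, 0.577, 0.0, 0.0, 0.0]
```

Call:
play_rows:
  series:
    - [0.37,-0.17,-0.05,0,0,-0.31]
    - [0.75,-0.33,-0.1,0,0,-0.62]
    - [0.75,-0.33,-0.1,0,0,-0.62]
    - [0.75,-0.33,-0.1,0,0,-0.62]
  fingers: 1

```text
time: 1.8
ee_pos: [0.2541, -0.5279, 0.4207]
eef_rot: [0.958, 0.285, 0.001, 0.001]
ft_force: [-0.1, -0.8, -0.1]
width: 0.0872
grip_force: 0.0
```

Call:
play_rows:
  series:
    - [0.31,-0.04,0,0,0,-0.19]
    - [0.63,-0.07,0,0,0,-0.38]
    - [0.94,-0.11,0,0,0,-0.57]
    - [0.94,-0.11,0,0,0,-0.57]

```text
time: 2.2
ee_pos: [0.3646, -0.4358, 0.4199]
eef_rot: [0.904, 0.427, 0.001, -0.0]
ft_force: [-0.8, -1.3, 0.2]
width: 0.0869
grip_force: 0.0
```

Call:
play_rows:
  series:
    - [0.31,0,0,0,0,-0.19]
    - [0.63,-0.01,0,0,0,-0.38]
    - [0.95,-0.01,0,0,0,-0.57]
    - [0.95,-0.01,0,0,0,-0.57]

```text
time: 2.6
ee_pos: [0.454, -0.3251, 0.42]
eef_rot: [0.831, 0.556, 0.001, -0.0]
ft_force: [0.2, 1.0, 0.3]
width: 0.0867
grip_force: 0.0
```

Call:
play_rows:
  series:
    - [0.31,0.01,0,0,0,-0.13]
    - [0.63,0.02,0,0,0,-0.25]
    - [0.95,0.03,0,0,0,-0.38]
    - [0.95,0.03,0,0,0,-0.38]

```text
time: 3.0
ee_pos: [0.5123, -0.1951, 0.4201]
eef_rot: [0.772, 0.635, 0.001, -0.0]
ft_force: [-0.1, 0.2, 0.3]
width: 0.0869
grip_force: 0.0
```

Call:
play_rows:
  series:
    - [0.28,0.03,0.04,0,0,-0.11]
    - [0.56,0.07,0.09,0,0,-0.22]
    - [0.84,0.1,0.13,0,0,-0.33]
    - [0.84,0.1,0.13,0,0,-0.33]

```text
time: 3.4
ee_pos: [0.5511, -0.0755, 0.3996]
eef_rot: [0.715, 0.699, 0.001, -0.001]
ft_force: [0.5, 0.3, 0.1]
width: 0.0867
grip_force: 0.0
```

```bash
python3 -c "
from h import *
s=status.read_state();print(s['time'],s['ee_pos'],s['eef_rot'],s['joint_positions'])
plan([(.5645,.0146,.34,-.025),(.5645,.0146,.2735,-.025)])"
```

```text
3.4 [ 0.55106198 -0.07553185  0.39956937] [ 0.71507891  0.69904248  0.00078962 -0.00106935] [ 0.60436763  0.24335681 -0.63849591  1.62610003  0.14600987  1.32159302
 -0.0788561 ]
[0.602, 0.076, 0.399, -0.001, -0.005, 0.004] 
[-0.0, 0.0, 0.443, 0.0, -0.0, 0.0]
```

Call:
play_rows:
  series:
    - [0.3,0.04,0.2,0,0,0]
    - [0.6,0.08,0.4,0,0,0]
    - [0.6,0.08,0.4,0,0,0]
    - [0.6,0.08,0.4,0,0,0]

```text
time: 3.8
ee_pos: [0.5649, 0.0093, 0.3391]
eef_rot: [0.717, 0.697, -0.001, -0.001]
ft_force: [-0.1, -0.5, -0.3]
width: 0.087
grip_force: 0.0
```

Call:
play_rows:
  series:
    - [0,0,0.15,0,0,0]
    - [0,0,0.3,0,0,0]
    - [0,0,0.44,0,0,0]
    - [0,0,0.44,0,0,0]

```text
time: 4.2
ee_pos: [0.5645, 0.0062, 0.2725]
eef_rot: [0.719, 0.695, -0.002, -0.001]
ft_force: [0.8, -0.9, -1.0]
width: 0.0867
grip_force: 0.0
```

```bash
python3 -c "
from h import *
cv2.imwrite('pics/s1.png',vision.camera('scene')[150:390,230:550]);s=status.read_state();print(s['time'],s['ee_pos'],s['eef_rot'],s['joint_positions'])
i=cv2.imread('pics/s1.png');cv2.imwrite('pics/s1.png',cv2.resize(i,None,fx=2,fy=2))
"
```

```text
4.25 [0.56504442 0.00680961 0.27416767] [ 7.18768931e-01  6.95248598e-01 -7.71361655e-04 -1.28941944e-04] [ 0.4495237   0.38824745 -0.65159601  1.74569987  0.26169006  1.09712978
 -0.32035918]
```

View pics/s1.png

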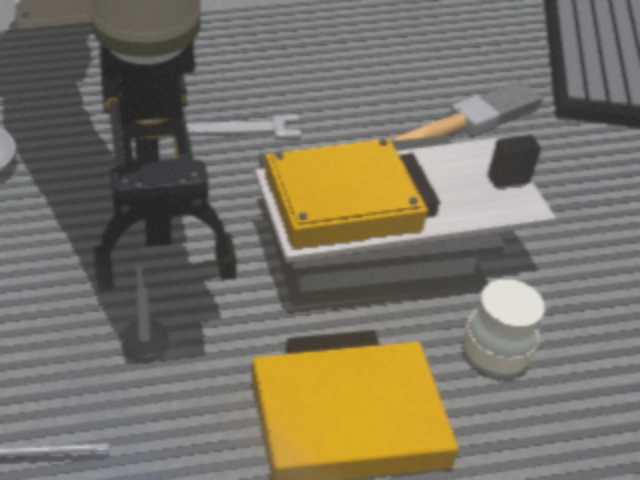

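The fingers straddle the headband's grip pad (about (160,185) in the crop). They are 8 mm short in y, so I'll correct that and grip.

Call:
play_rows:
  series:
    - [0.05,0,0,0,0,0]
    - [0.05,0,0,0,0,0]
    - [0.05,0,0,0,0,0]

```text
time: 4.55
ee_pos: [0.5656, 0.017, 0.2754]
eef_rot: [0.717, 0.697, 0.001, 0.001]
ft_force: [0.1, 0.5, 0.4]
width: 0.0868
grip_force: 0.0
```

Call:
play_rows:
  series:
    - [0,0,0,0,0,0]
    - [0,0,0,0,0,0]
    - [0,0,0,0,0,0]
    - [0,0,0,0,0,0]
    - [0,0,0,0,0,0]
  fingers: -1
  squeeze: 30

```text
time: 5.05
ee_pos: [0.5652, 0.0168, 0.2742]
eef_rot: [0.718, 0.697, -0.0, 0.0]
ft_force: [0.4, 0.3, -0.2]
width: 0.0548
grip_force: 0.0
```

Call:
play_rows:
  series:
    - [0,0,0,0,0,0]
    - [0,0,0,0,0,0]

```text
time: 5.25
ee_pos: [0.5652, 0.0168, 0.2742]
eef_rot: [0.718, 0.697, -0.0, 0.0]
ft_force: [0.6, -0.2, 0.2]
width: 0.0388
grip_force: 0.0
```

```bash
python3 -c "
from h import *
s=status.read_state();print(s['time'],s['ee_pos'],s['eef_rot'],s['grip_force'])
plan([(.565,.01,.40,-.033),(.555,-.07,.455,-.033),(.545,-.18,.455,.14),(.526,-.3167,.455,.29),(.526,-.3167,.40,.29),(.526,-.3167,.33,.29)])"
```

```text
5.25 [0.56521787 0.01679672 0.27424737] [ 7.17519239e-01  6.96538685e-01 -2.74278624e-07  3.81146061e-05] 0.0
[-0.045, -0.0, -0.838, 0.0, 0.0, 0.006] 
[-0.536, -0.049, -0.367, 0.0, 0.0, 0.0] 
[-0.735, -0.043, 0.0, 0.0, 0.0, -0.33] 
[-0.885, -0.252, 0.0, 0.0, 0.0, -0.287] 
[0.001, -0.0, 0.367, 0.0, 0.0, 0.0] 
[-0.0, -0.0, 0.466, 0.0, 0.0, 0.0]
```

Call:
play_rows:
  series:
    - [0,0,0,0,0,0]
    - [0,0,0,0,0,0]
    - [0,0,0,0,0,0]

```text
time: 5.55
ee_pos: [0.5652, 0.0168, 0.2742]
eef_rot: [0.718, 0.697, -0.0, 0.0]
ft_force: [0.2, -0.3, -0.5]
width: 0.0299
grip_force: 30.0
```

Call:
play_rows:
  series:
    - [-0.01,0,-0.16,0,0,0]
    - [-0.02,0,-0.33,0,0,0]
    - [-0.03,0,-0.5,0,0,0]
    - [-0.04,0,-0.67,0,0,0]
    - [-0.04,0,-0.84,0,0,0]

```text
time: 6.05
ee_pos: [0.5648, 0.0105, 0.4011]
eef_rot: [0.718, 0.696, -0.0, -0.0]
ft_force: [0.1, -0.4, -2.0]
width: 0.0299
grip_force: 30.0
```

Call:
play_rows:
  series:
    - [0,0,-0.12,0,0,0]
    - [-0.14,-0.01,-0.25,0,0,0]
    - [-0.33,-0.03,-0.37,0,0,0]
    - [-0.54,-0.05,-0.37,0,0,0]

```text
time: 6.45
ee_pos: [0.5553, -0.0699, 0.4583]
eef_rot: [0.717, 0.697, 0.001, 0.001]
ft_force: [0.1, -0.5, -1.7]
width: 0.0297
grip_force: 30.0
```

Call:
play_rows:
  series:
    - [-0.19,-0.01,0,0,0,-0.08]
    - [-0.38,-0.02,0,0,0,-0.17]
    - [-0.56,-0.03,0,0,0,-0.25]
    - [-0.74,-0.04,0,0,0,-0.33]
    - [-0.74,-0.04,0,0,0,-0.33]

```text
time: 6.95
ee_pos: [0.5449, -0.1853, 0.455]
eef_rot: [0.657, 0.754, -0.001, -0.0]
ft_force: [-0.8, -0.7, -1.7]
width: 0.0297
grip_force: 30.0
```

Call:
play_rows:
  series:
    - [-0.25,-0.07,0,0,0,-0.08]
    - [-0.5,-0.14,0,0,0,-0.16]
    - [-0.72,-0.2,0,0,0,-0.24]
    - [-0.88,-0.25,0,0,0,-0.29]
    - [-0.88,-0.25,0,0,0,-0.29]

```text
time: 7.45
ee_pos: [0.5261, -0.3208, 0.4548]
eef_rot: [0.598, 0.802, -0.001, -0.0]
ft_force: [0.6, 0.4, -2.2]
width: 0.0297
grip_force: 30.0
```

```bash
python3 -c "
from h import *
t=vision.camera('top');cv2.imwrite('pics/t2.png',np.vstack([cv2.resize(t[180:340,380:580],None,fx=2,fy=2),cv2.resize(vision.camera('scene')[130:360,60:260],(400,460))][:2]))
s=status.read_state();print(s['time'],s['ee_pos'],s['eef_rot'],s['grip_force'],s['width'],s['joint_positions'])
plan([(.526,-.3167,.40,.298),(.526,-.3167,.33,.298)])"
```

```text
7.55 [ 0.52759322 -0.31654092  0.45534008] [ 5.95897947e-01  8.03060028e-01  2.55252644e-04 -4.04161190e-04] 29.993183710612357 0.029719802116230733 [ 0.8762892   0.33745274 -0.53375577  1.38639478  0.16951916  1.46403718
  0.64328053]
[0.002, -0.01, 0.369, -0.0, -0.002, -0.008] 
[-0.0, -0.0, 0.467, -0.0, 0.0, 0.0]
```

View pics/t2.png

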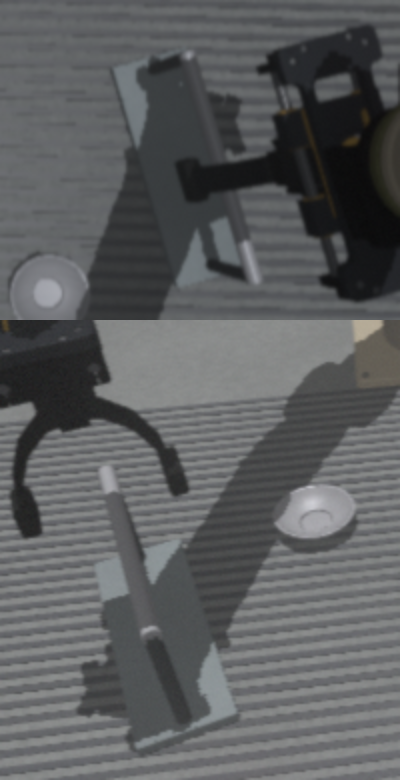

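The headband is held square over the bar, one temple on each side. I'll lower it.

Call:
play_rows:
  series:
    - [0,-0.01,0.15,0,0,0]
    - [0,-0.01,0.3,0,0,0]
    - [0,-0.01,0.45,0,0,0]
    - [0,-0.01,0.6,0,0,0]
    - [0,-0.01,0.72,0,0,0]

```text
time: 8.05
ee_pos: [0.5265, -0.3152, 0.3466]
eef_rot: [0.595, 0.804, 0.0, -0.0]
ft_force: [0.2, 0.1, -2.1]
width: 0.0296
grip_force: 30.0
```

Call:
play_rows:
  series:
    - [0,0,0.05,0,0,0]
    - [0,0,0.1,0,0,0]
    - [0,0,0.15,0,0,0]
    - [0,0,0.18,0,0,0]
    - [0,0,0.18,0,0,0]

```text
time: 8.55
ee_pos: [0.5261, -0.3171, 0.3205]
eef_rot: [0.596, 0.803, -0.0, -0.0]
ft_force: [-0.9, -0.5, -1.5]
width: 0.0295
grip_force: 30.0
```

```bash
python3 -c "
from h import *
s=status.read_state();print(s['time'],s['ee_pos'],s['ft_force'])
plan([(.526,-.3167,.315,.298)])"
```

```text
8.55 [ 0.52608258 -0.31705693  0.32046492] [-0.85211801 -0.51482473 -1.46315079]
[0.002, 0.0, 0.036, -0.0, -0.0, -0.006]
```

Lower the last few millimetres while watching the force.

Call:
play_rows:
  series:
    - [0,0,0.02,0,0,0]
    - [0,0,0.035,0,0,0]
    - [0,0,0.035,0,0,0]
    - [0,0,0.035,0,0,0]

```text
time: 8.95
ee_pos: [0.5262, -0.3172, 0.3157]
eef_rot: [0.596, 0.803, 0.0, 0.0]
ft_force: [1.0, -0.1, 0.2]
width: 0.03
grip_force: 30.4
```

Call:
play_rows:
  series:
    - [0,0,0.01,0,0,0]
    - [0,0,0.01,0,0,0]
    - [0,0,0.01,0,0,0]

```text
time: 9.25
ee_pos: [0.5262, -0.3171, 0.3154]
eef_rot: [0.596, 0.803, -0.0, 0.001]
ft_force: [-3.9, 2.3, 9.7]
width: 0.0296
grip_force: 35.5
```

Contact with the bar is made, so I'll open.

Call:
play_rows:
  series:
    - [0,0,-0.01,0,0,0]
    - [0,0,-0.01,0,0,0]
    - [0,0,-0.01,0,0,0]
    - [0,0,-0.01,0,0,0]
    - [0,0,-0.01,0,0,0]
  fingers: 0.8

```text
time: 9.75
ee_pos: [0.5262, -0.3172, 0.3156]
eef_rot: [0.596, 0.803, 0.0, 0.0]
ft_force: [-0.3, 0.8, 2.9]
width: 0.0618
grip_force: 1.4
```

Call:
play_rows:
  series:
    - [0,0,0,0,0,0]
    - [0,0,0,0,0,0]
    - [0,0,0,0,0,0]

```text
time: 10.05
ee_pos: [0.5261, -0.3172, 0.3156]
eef_rot: [0.596, 0.803, -0.0, 0.0]
ft_force: [-0.1, -0.1, 3.0]
width: 0.0771
grip_force: 1.7
```

Call:
play_rows:
  series:
    - [0,0,-0.15,0,0,0]
    - [0,0,-0.4,0,0,0]
    - [0,0,-0.7,0,0,0]
    - [0,0,-0.95,0,0,0]
    - [0,0,-0.95,0,0,0]

```text
time: 10.55
ee_pos: [0.5267, -0.317, 0.4635]
eef_rot: [0.596, 0.803, 0.0, 0.004]
ft_force: [0.5, -0.1, 0.6]
width: 0.0782
grip_force: 0.0
```

```bash
python3 -c "
from h import *
t=vision.camera('top');cv2.imwrite('pics/t3.png',np.hstack([cv2.resize(t[160:340,400:580],(480,480)),cv2.resize(vision.camera('scene')[130:360,60:250],(300,480))]))
s=status.read_state();print(s['time'],s['ee_pos'],s['joint_positions'])
plan([(.56,-.20,.455,.14),(.56,-.08,.46,.03),(.56,.06,.46,.02),(.56,.20,.42,.02),(.56,.33,.37,.02),(.560,.355,.33,.02)])"
```

```text
10.65 [ 0.5261141  -0.31707589  0.45808539] [ 0.87861214  0.33366287 -0.53365081  1.38524186  0.16852919  1.46715659
  0.64693196]
[0.681, 0.443, 0.02, 0.001, 0.001, 0.296] 
[0.792, 0.112, -0.033, -0.0, 0.0, 0.21] 
[0.933, 0.028, -0.0, -0.0, 0.0, 0.019] 
[0.933, 0.018, 0.266, -0.0, 0.0, 0.0] 
[0.867, 0.018, 0.334, -0.0, 0.0, 0.0] 
[0.167, 0.003, 0.266, -0.0, 0.0, 0.0]
```

View pics/t3.png

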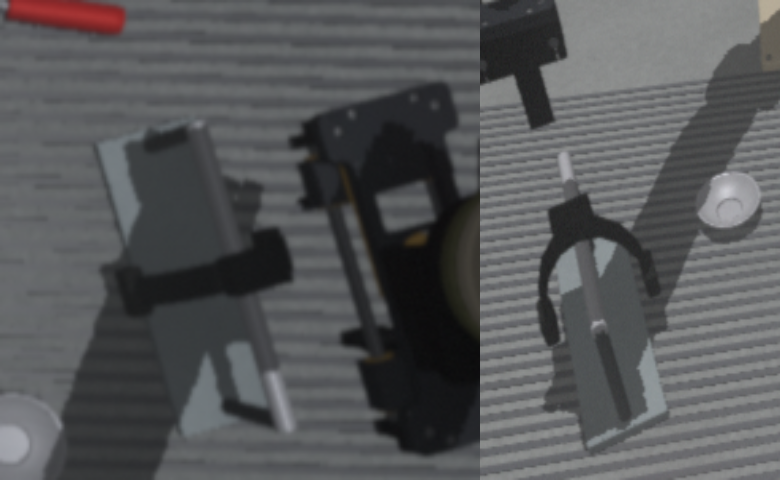

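The headband hangs on the bar with the gripper clear. Next I go to the carrier handle.

Call:
play_rows:
  series:
    - [0.22,0.15,0,0,0,0.1]
    - [0.45,0.3,0.01,0,0,0.2]
    - [0.68,0.44,0.02,0,0,0.3]
    - [0.68,0.44,0.02,0,0,0.3]
  fingers: 0.6

```text
time: 11.05
ee_pos: [0.5608, -0.1936, 0.4533]
eef_rot: [0.654, 0.757, 0.001, -0.002]
ft_force: [-0.2, 0.3, -0.1]
width: 0.0698
grip_force: 0.0
```

Call:
play_rows:
  series:
    - [0.27,0.04,0,0,0,0.07]
    - [0.53,0.08,-0.02,0,0,0.14]
    - [0.79,0.11,-0.03,0,0,0.21]
    - [0.79,0.11,-0.03,0,0,0.21]

```text
time: 11.45
ee_pos: [0.5594, -0.0747, 0.4586]
eef_rot: [0.695, 0.719, 0.0, -0.001]
ft_force: [0.2, -0.5, 1.1]
width: 0.0698
grip_force: 0.0
```

Call:
play_rows:
  series:
    - [0.31,0.01,0,0,0,0]
    - [0.62,0.02,0,0,0,0.01]
    - [0.93,0.03,0,0,0,0.02]
    - [0.93,0.03,0,0,0,0.02]

```text
time: 11.85
ee_pos: [0.5591, 0.0654, 0.4584]
eef_rot: [0.697, 0.717, 0.0, -0.002]
ft_force: [0.5, -0.4, 1.1]
width: 0.0695
grip_force: 0.0
```

Call:
play_rows:
  series:
    - [0.3,0.01,0.1,0,0,0]
    - [0.62,0.01,0.18,0,0,0]
    - [0.93,0.02,0.27,0,0,0]
    - [0.93,0.02,0.27,0,0,0]

```text
time: 12.25
ee_pos: [0.5586, 0.2043, 0.4156]
eef_rot: [0.697, 0.717, -0.001, -0.003]
ft_force: [0.2, -0.1, -0.6]
width: 0.0698
grip_force: 0.0
```

Call:
play_rows:
  series:
    - [0.28,0.01,0.1,0,0,0]
    - [0.57,0.01,0.22,0,0,0]
    - [0.87,0.02,0.33,0,0,0]
    - [0.87,0.02,0.33,0,0,0]
    - [0.87,0.02,0.33,0,0,0]

```text
time: 12.75
ee_pos: [0.5614, 0.3291, 0.3673]
eef_rot: [0.7, 0.714, -0.002, -0.001]
ft_force: [1.2, -1.2, -0.2]
width: 0.0695
grip_force: 0.0
```

```bash
python3 -c "
from h import *
vision.camera('top')
print([(d['point'],d['conf']) for d in spotter.boxes_of('top','headband')[:1]])
s=status.read_state();print(s['time'],s['ee_pos'],s['eef_rot'],s['joint_positions'])
plan([(.560,.355,.31,.024),(.560,.355,.2555,.024)])"
```

```text
[([0.518, -0.2925, 0.1253], 0.87)]
12.85 [0.56245093 0.32719147 0.36884697] [ 7.01492369e-01  7.12676586e-01 -6.42150819e-04  3.58019965e-04] [-0.05687577  0.51753861 -0.76323155  1.40274992  0.35780471  1.36347902
 -0.81188703]
[0.186, -0.013, 0.392, -0.001, 0.003, -0.016] 
[0.0, -0.0, 0.363, 0.0, -0.0, 0.0]
```

Call:
play_rows:
  series:
    - [0.09,-0.01,0.2,0,0,-0.02]
    - [0.19,-0.01,0.39,0,0,-0.02]
    - [0.19,-0.01,0.39,0,0,-0.02]
    - [0.19,-0.01,0.39,0,0,-0.02]

```text
time: 13.25
ee_pos: [0.5603, 0.356, 0.3116]
eef_rot: [0.698, 0.716, -0.0, 0.0]
ft_force: [-0.3, -0.7, 0.2]
width: 0.0696
grip_force: 0.0
```

```bash
python3 -c "
from h import *
i=vision.camera('scene')[150:330,340:580];cv2.imwrite('pics/s4.png',cv2.resize(i,None,fx=3,fy=3))
s=status.read_state();print(s['time'],s['ee_pos'],s['eef_rot'])
plan([(.560,.355,.2555,.024)])"
```

```text
13.3 [0.56058375 0.35600464 0.31251204] [6.97841704e-01 7.16251558e-01 5.79651826e-04 5.70512885e-04]
[-0.007, -0.005, 0.38, 0.003, 0.0, 0.004]
```

View pics/s4.png

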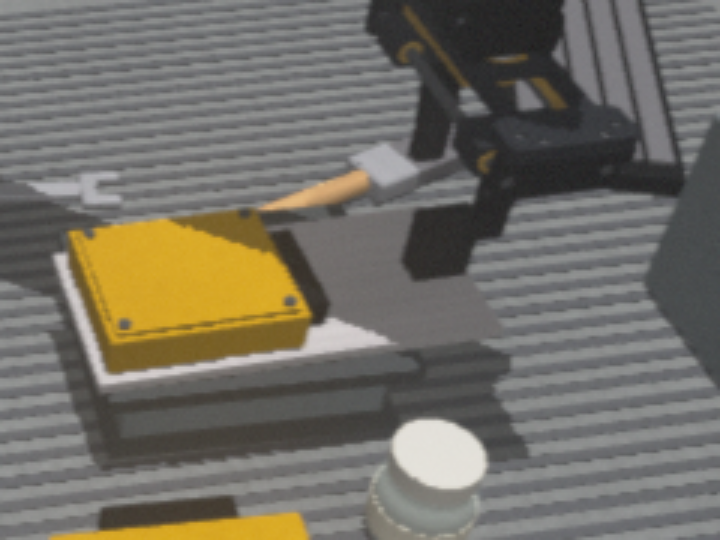

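The fingers straddle the handle (about (438,240) in the crop), with the jar and brush clear. Descend and pinch.

Call:
play_rows:
  series:
    - [-0.01,0,0.12,0,0,0]
    - [-0.01,0,0.25,0,0,0]
    - [-0.01,0,0.38,0,0,0]
    - [-0.01,0,0.38,0,0,0]

```text
time: 13.7
ee_pos: [0.5601, 0.3541, 0.2533]
eef_rot: [0.698, 0.716, -0.001, 0.0]
ft_force: [-0.1, -0.0, -0.6]
width: 0.0698
grip_force: 0.0
```

Call:
play_rows:
  series:
    - [0,0,0,0,0,0]
    - [0,0,0,0,0,0]
    - [0,0,0,0,0,0]
    - [0,0,0,0,0,0]
    - [0,0,0,0,0,0]
  fingers: -1
  squeeze: 40

```text
time: 14.2
ee_pos: [0.5597, 0.3559, 0.2544]
eef_rot: [0.697, 0.717, 0.0, 0.0]
ft_force: [-0.2, -0.6, -0.2]
width: 0.0376
grip_force: 0.0
```

Call:
play_rows:
  series:
    - [0,0,0,0,0,0]
    - [0,0,0,0,0,0]
    - [0,0,0,0,0,0]
    - [0,0,0,0,0,0]

```text
time: 14.6
ee_pos: [0.5597, 0.3559, 0.254]
eef_rot: [0.697, 0.717, 0.0, 0.0]
ft_force: [0.2, -0.4, 0.1]
width: 0.0199
grip_force: 40.0
```

```bash
python3 -c "
from h import *
s=status.read_state();print(s['time'],s['ee_pos'],s['eef_rot'],s['grip_force'],s['width'],s['ft_force'])
x,y,z=s['ee_pos']
# final plate: edge at y -.0155, on lane; riser yaw -.015
plan([(.5575,.305,z,.0),(.555,.255,z,-.015),(.5535,.235,z,-.015)])"
```

```text
14.6 [0.55969636 0.35590134 0.25400074] [6.97089152e-01 7.16984446e-01 9.91713717e-05 9.54482337e-05] 40.00068426132202 0.019870996089465968 [ 0.18448126 -0.41694009  0.14493684]
[-0.339, -0.024, -0.0, 0.001, -0.0, 0.054] 
[-0.333, -0.017, -0.0, -0.0, 0.0, 0.028] 
[-0.134, -0.008, -0.0, -0.0, 0.0, 0.0]
```

Call:
play_rows:
  series:
    - [-0.07,-0.01,0,0,0,0.01]
    - [-0.14,-0.01,0,0,0,0.02]
    - [-0.21,-0.02,0,0,0,0.03]
    - [-0.28,-0.02,0,0,0,0.04]
    - [-0.34,-0.03,0,0,0,0.05]

```text
time: 15.1
ee_pos: [0.5568, 0.3034, 0.254]
eef_rot: [0.707, 0.707, 0.0, 0.0]
ft_force: [0.0, 3.7, -1.2]
width: 0.0197
grip_force: 40.0
```

Call:
play_rows:
  series:
    - [-0.07,-0.01,0,0,0,0.01]
    - [-0.14,-0.01,0,0,0,0.02]
    - [-0.21,-0.02,0,0,0,0.03]
    - [-0.28,-0.02,0,0,0,0.03]
    - [-0.34,-0.02,0,0,0,0.03]

```text
time: 15.6
ee_pos: [0.5536, 0.2529, 0.2541]
eef_rot: [0.712, 0.702, 0.0, 0.0]
ft_force: [0.1, 4.4, -0.0]
width: 0.0194
grip_force: 40.0
```

```bash
python3 -c "
from h import *
t=vision.camera('top');cv2.imwrite('pics/t5f.png',t);cv2.imwrite('pics/s5f.png',vision.camera('scene'))
cv2.imwrite('pics/t5.png',cv2.convertScaleAbs(cv2.resize(t[180:300,200:360],None,fx=5,fy=5,interpolation=cv2.INTER_CUBIC),alpha=1.5,beta=20))
s=status.read_state();print(s['time'],s['ee_pos'],s['eef_rot'],s['grip_force'],s['width'],s['ft_force'],s['torque'])"
```

```text
15.7 [0.55406474 0.2515934  0.25395558] [ 0.71280834  0.70135781 -0.00093352  0.00078198] 39.9828184582293 0.019691537864326085 [-1.46137683 -5.27734375  4.65790275] [-8.52138087e-01  1.12915498e-01 -4.82766424e-05]
```

View pics/t5.png

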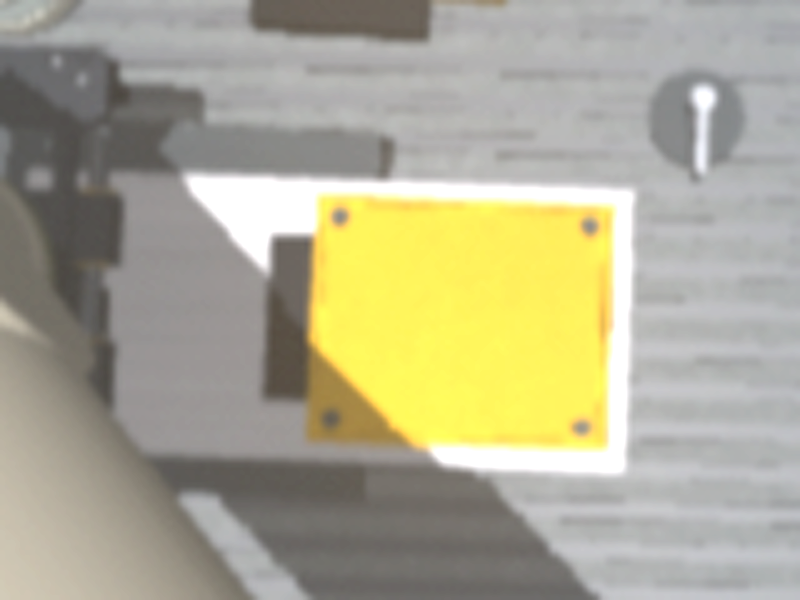

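The plate's outer edge runs from (634,190) to (625,471) in the crop. The pointer tip is at (701,175), still to the right of the edge, and the lane looks aligned. I'll work out what remains.

```bash
python3 -c "
from h import *
from scipy.ndimage import gaussian_filter
np.set_printoptions(precision=4,suppress=True)
g=cv2.cvtColor(cv2.imread('pics/t5f.png'),6).astype(float)
def sub(v,o):
    d=np.abs(np.diff(v)); i=d.argmax(); w=d[max(0,i-2):i+3]; return o+max(0,i-2)+.5+(w*np.arange(len(w))).sum()/w.sum()
# outer edge columns per row
E=[(sub(g[r,323:334],323),r) for r in range(223,270,3)]
W=np.array([bp('top',p,.068)[:2] for p in E]); f=np.polyfit(W[:,0],W[:,1],1); print('edge line y=',f, np.ptp(W[:,1]-np.polyval(f,W[:,0])))
# long side +x: rows
U=[(c,sub(g[208:222,c],208)) for c in range(250,322,6)]
V=np.array([bp('top',p,.068)[:2] for p in U]); k=np.polyfit(V[:,1],V[:,0],1); print('side x=',k)
for z in(.066,): 
  for p in[(340.2,214.5),(340.4,208)]: t=bp('top',p,z);print('tip',t, 'edge at tip x',np.polyval(f,t[0]))
print('post',bp('top',(340.6,199.2),.074),'ris UR',bp('top',(276.8,207.8),.06), 'ris UL',bp('top',(235,205),.06))
print(g[214,332:348],g[211,332:348])
print('scene')
"
python3 - <<'E'
import cv2
i=cv2.imread('pics/s5f.png')[220:320,270:430]
cv2.imwrite('pics/s5.png',cv2.convertScaleAbs(cv2.resize(i,None,fx=5,fy=5,interpolation=cv2.INTER_CUBIC),alpha=1.5,beta=20))
E
```

```text
edge line y= [0.0022 0.0128] 0.0006242929608472041
side x= [0.0088 0.6113]
tip [ 0.6191 -0.0166  0.066 ] edge at tip x 0.014117117417628786
tip [ 0.6332 -0.0167  0.066 ] edge at tip x 0.014147541507678264
post [ 0.6512 -0.0163  0.074 ] ris UR [0.6306 0.1208 0.06  ] ris UL [0.6342 0.2114 0.06  ]
[107. 107. 107. 106. 104.  96.  83. 103. 124. 113. 105. 106. 106. 105.
 105. 104.] [ 97.  84.  79.  76.  76.  74.  85. 133. 148. 113.  83.  75.  76.  81.
  92.  97.]
scene
```

View pics/s5.png

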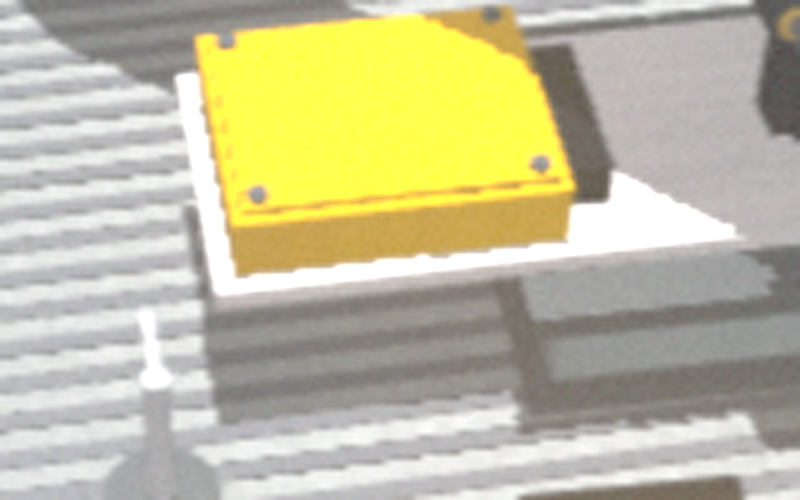

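I've used up the picture allowance (11 viewed, one over the limit of 10), so from here I'll work from numbers only. About 29 mm remain.

Call:
play_rows:
  series:
    - [-0.05,0,0,0,0,0]
    - [-0.1,0,0,0,0,0]
    - [-0.14,-0.01,0,0,0,0]
    - [-0.17,-0.01,0,0,0,0]
    - [-0.19,-0.01,0,0,0,0]

```text
time: 16.2
ee_pos: [0.5517, 0.2251, 0.2541]
eef_rot: [0.712, 0.702, 0.0, -0.0]
ft_force: [-0.5, 5.0, 2.5]
width: 0.02
grip_force: 40.0
```

Call:
play_rows:
  series:
    - [0,0,0,0,0,0]
    - [0,0,0,0,0,0]

```text
time: 16.4
ee_pos: [0.5518, 0.2249, 0.254]
eef_rot: [0.712, 0.702, -0.0, 0.0]
ft_force: [-0.7, 1.4, 4.2]
width: 0.0198
grip_force: 40.0
```

```bash
cat > m.py <<'E'
from h import *
np.set_printoptions(precision=4,suppress=True)
g=cv2.cvtColor(vision.camera('top'),6).astype(float)
def sub(v,o):
    d=np.abs(np.diff(v)); i=d.argmax(); w=d[max(0,i-2):i+3]; return o+max(0,i-2)+.5+(w*np.arange(len(w))).sum()/w.sum()
E=[(sub(g[r,333:348],333),r) for r in range(224,270,3)]
print(np.array(E)[:,0])
W=np.array([bp('top',p,.068)[:2] for p in E]); f=np.polyfit(W[:,0],W[:,1],1); print('edge',f,'mid y',np.polyval(f,.552))
V=np.array([bp('top',(c,sub(g[210:222,c],210)),.068)[:2] for c in range(262,334,6)]); print('side',np.polyfit(V[:,1],V[:,0],1))
s=status.read_state();print(s['time'],s['ee_pos'],s['eef_rot'],s['grip_force'],s['width'],s['ft_force'],s['torque'])
E
python3 m.py
```

```text
[339.3256 337.0658 339.2286 338.5886 338.5357 338.6026 338.5    338.512
 338.4265 338.5    338.3421 338.1615 337.6477 337.6412 337.641  337.523 ]
edge [-0.0005 -0.0137] mid y -0.014006586825968264
side [0.01   0.6091]
16.45 [0.5518 0.2249 0.2539] [ 0.7121  0.702  -0.0004  0.0003] 39.98259964864701 0.01939565000884504 [-0.3493  1.1929  4.1243] [ 0.2302 -0.0474  0.0249]
```

Call:
play_rows:
  series:
    - [-0.01,0,0,0,0,0]
    - [-0.01,0,0,0,0,0]
    - [-0.01,0,0,0,0,0]
    - [-0.01,0,0,0,0,0]

```text
time: 16.85
ee_pos: [0.5517, 0.2243, 0.2541]
eef_rot: [0.712, 0.702, 0.0, -0.0]
ft_force: [0.6, 5.1, 2.8]
width: 0.0195
grip_force: 40.0
```

```bash
python3 m.py; python3 - <<'E'
from h import *
vision.camera("scene")
# flatness / headband cross-check
for n in("headband","carrier"): print(n,[(d["point"],d["conf"]) for d in spotter.boxes_of("scene",n)[:1]])
E
```

```text
[339.3706 339.3077 339.2042 339.25   338.5476 338.5759 338.6216 338.5
 338.5    338.5    338.4481 338.4375 338.1533 338.1974 337.6299 337.6412]
edge [-0.0108 -0.0087] mid y -0.014647893923725955
side [0.0104 0.6096]
16.9 [0.5517 0.2242 0.2541] [ 0.7119  0.7023  0.0003 -0.0001] 39.98258104082197 0.01995510642673673 [0.5092 5.2385 2.4964] [ 1.2232 -0.1598 -0.0137]
headband [([0.5339, -0.3134, 0.123], 0.89)]
carrier [([0.5746, 0.09, 0.0805], 0.58)]
```

The edge is about 1 mm or less from the pointer, the plate is held flat and still, and the headband is on the bar.

```bash
python3 -c "
from bench import job
print(job.close_job())"
```

```text
the job is handed in; nothing more can be done
None
```

I handed the job in at about 17 s with the headband hanging free on the bar and the carrier held flat with its edge about 1 mm from the pointer by camera measurement; no verdict came back, and I viewed 11 pictures against the limit of 10.

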